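Aim the inspection lamp and hold the dark box open

TASK

Light up the slides in the dark box for a photograph: first take the green inspection lamp by the bar on its head, swivel and tilt it until its beam points at the middle of the box's mouth (the lid is still shut), and let it go. Then lift the box's sprung lid by its handle to 60 degrees open and keep it there: finish while still holding the handle, lid steady at 60 degrees, with the lamp still aimed. Leave the bottle, the case and the dish where they stand.

Things in the scene. Friction and masses are not known exactly. Their poses are not given: they have to be found in the camera images.
- lamp_base: Fixed grey round foot (110 mm across, 22 mm high) of the inspection lamp, screwed to the bench. Origin: centre of its underside on the bench, on the vertical swivel axis; z up; its x axis is the horizontal direction in which the beam points when lamp_swivel reads 0.
- lamp_swivel (a joint): Swivel of the lamp's yoke about the vertical axis of the foot, rad, range -1.6 to 1.6; grows counterclockwise seen from above. Stiff (0.08 N m of friction): stays where it is left.
- lamp_tilt (a joint): Tilt of the lamp's green head about the level axis through its yoke, 190 mm above the bench, which crosses the swivel axis; rad, range -0.6 to 1.0. 0: beam level; positive: beam points below level by that angle. Stiff (0.12 N m of friction): stays where it is left.
- lamp_pivot (a point): Point where the lamp's swivel and tilt axes cross, 190 mm above the bench, in the middle of the green head (60 mm deep along the beam, 104 mm wide, 60 mm high). The beam's line passes through it.
- lamp_lens (a point): Centre of the round green lens on the front of the head, 40 mm from lamp_pivot along the beam. Its x axis is the beam direction, its y axis is along the tilt axis.
- lamp_bar (a point): Middle of the straight steel grab bar above the head: round, 10 mm thick, parallel to the tilt axis, 74 mm free between its two 10 mm uprights, 75 mm from lamp_pivot (straight above it at tilt 0, moving forward along the beam as the head tilts down). 40 mm of free height beneath the bar's middle line. A gripper can pinch it from above across the bar; the round bar turns between the fingers.
- dark_box: Fixed black light-tight slide box, 160 mm (its x) by 220 mm (its y), 70 mm high, walls 6 mm, glass slides inside. Origin: centre of its underside; x points from the handle side to the hinge side, z up.
- box_mouth (a point): Centre of the box's open mouth, at rim height, 70 mm above the bench (just under the middle of the shut lid): the point to aim the lamp at.
- lid_hinge (a point): Middle of the lid's hinge line, which runs along the box's y axis on its far upper rim (80 mm along the box's x from its centre, 70 mm above the bench).
- lid (a joint): Opening angle of the blue lid about its hinge, rad: 0 shut, grows as the handle rises, range 0 to 1.75; 60 degrees is 1.047. A spring and its weight pull it shut from every angle (about 2 N at the handle). Lid plate 162 by 222 mm, from 1 to 7 mm above the rim when shut.
- lid_handle (a point): Steel U-shaped handle in the plane of the lid, sticking out from its front edge (the side nearest the robot). This point: middle of its straight round bar, 10 mm thick, parallel to the hinge, 90 mm free between the legs; it lies 200 mm from the hinge line and 4 mm above the hinge's height when shut, and 33 mm clear of the lid's edge. A gripper can pinch it from above across the bar; the bar turns between the fingers as the lid rises.
- oil_bottle: Bystander: amber oil bottle, 36 mm across, 75 mm high, standing loose. Origin: centre of its underside.
- objective_case: Bystander: grey round objective case, 44 mm across, 65 mm high, standing loose. Origin: centre of its underside.
- petri_dish: Bystander: clear shallow dish, 90 mm across, 16 mm high, lying loose. Origin: centre of its underside.

How it is judged:
By the outcome, as a careful person would: the job done as asked, in the order asked, and still so for the second after the job is handed in, while the arm keeps its last pose, push and grip.
It also fails if it takes over 50 s, if anything falls off the work surface, if the arm or the gripper's body presses on something with over 40 N, if the wrist force passes 120 N, or if a joint passes its speed limit or range.

ROBOT

A 6-joint arm with a two-finger parallel gripper is mounted at the origin on the work surface. World frame = base frame: x ahead of the robot, y to its left, z up, the work surface at z = 0. Lengths are in m, angles in rad, forces in N, time in s.
With the tool pointing down it reaches from about 0.425 to 0.95 m from the base axis. Payload 3.5 kg.
Tool frame: the origin (TCP) lies between the finger pads; the fingertips stand 14 mm ahead of it and the grasp point (between the pads) lies 5 mm behind it; z points along the fingers, y is the line along which they close (so a half turn about z gives the same grasp; the last joint's range is limited). The gripper opens to 85 mm and grips with 20 to 120 N. Pads are 22 mm wide; open, the fingers measure 114 mm over their backs; the gripper's body (76 mm by 85 mm) begins 54 mm behind the grasp point. The pads swing forward as they close: fully open they stand 13 mm farther back than shut.
Start: joints at [1.074, 0.286, 1.577, -0, 1.279, -0.15], TCP at [0.229, 0.635, 0.245] pointing down, gripper open.
Joint ranges: [-2.77, 2.77], [-0.9, 2.22], [0.21, 2.48], [-1.53, 4.67], [0.24, 2.81], [-2.84, 2.84]. Speed limits (rad/s): [2.79, 2.79, 3.14, 3.14, 3.14, 3.14].

INTERFACE

Orientations are given as a unit quaternion [x, y, z, w].
In Python, from plant import * gives the robot as it stands.
- The arm moves only by the tool step_arm, never from a script. Its argument "commands" is a list of rows, each an object of numbers: "gripper": the gripper's target within -1 to 1 (shut at 1, half-way at 0, fully open at -1); "x", "y", "z": the shift along the tool's x, y, z in mm; "spin": the turn about the tool's z in degrees. A call has exactly 10 rows; each row shifts and turns the commanded pose from where the row before left it, along the tool's axes as they then stand; what a row does not reach is not made up. A row lasts 1/10 s, in which the tool goes at most 50 mm and 8.59 degrees, less where a joint would pass 70% of its speed; a pose out of reach is approached as far as the arm can. A call with a gripper value outside its range is refused whole. The fingers move at their own pace and stop on an object; "force" is the grip in N (left out, the last holds). Time passes only in rows, so rows that do not move let the fingers close, or fill a call up. It gives the time, the measured TCP pose, the force, the opening and the grip force at its end, in the units of the state.
- get_state(): the state, without advancing time (a new reading comes with each control period).
- read_camera(name): name is "side" or "top" or "wrist"; returns a dict with "color" (480x640x3 uint8, red, green, blue), "z_map" (480x640 float32, m along the optical axis (not along the pixel's ray), 0 where there is no reading), "fx", "fy", "cx", "cy" (pixels), "eye" and "attitude" of the camera in the world; the wrist camera has in their place "mount" (4x4, takes a point from camera to tool coordinates, whose origin is the TCP and whose axes are the flange's). Camera axes: x right, y up, looking along -z (the intrinsics and any distortion apply to the point x, -y, -z); pixel columns grow to the right and rows downward; lengths in m; the calibration is good to about 2 mm. A picture is of the moment at which its call begins: read the wrist's pose just before it.
- sign_off(): hands the job in; it is judged then, once.
The state is a dict: "time": time; "qpos": joint angles; "dq": joint speeds; "joint_efforts": joint torques, N m; "eef_pos": TCP position; "tcp_rot": TCP orientation; "contact_force": force on the tool from outside, world axes, zero at the start; "wrist_torque": the same for the moment, N m; "opening": opening from 0.0 (shut) to 1.0 (fully open); "finger_force": force on a finger pad.
Only numpy, scipy, OpenCV 4.12 (cv2) and the standard library are available. Lean on these libraries where they do the work, as an engineer would, in place of code of your own. Each camera call takes 0.05 s, during which the arm holds its last target. There are 200 camera calls.

## Working session

There is one attempt and no reset: what is moved stays moved. The work goes in short steps, Python scripts to look and compute and a tool call to move; the robot and the scene stay as the last step left them, time stands still between calls to the robot, and variables do not carry over. Pictures are saved under pics/ and viewed, at most 10 in all, crops included, and the job is handed in when it is done.

Besides the shell and the picture viewer there is one more tool, called as name([rows], argument=value, ...), one row to a line, values as JSON. step_arm: Moves the arm, as the interface text tells. Its arguments: {"type":"object","properties":{"commands":{"type":"array"},"force":{"type":"number"}},"required":["commands"]}

```bash
mkdir -p pics
cat > h.py <<'E'
from plant import *
import numpy as np, cv2
from scipy.spatial.transform import Rotation as R
def cam(n):
    s=get_state(); c=read_camera(n)
    if 'mount' in c:
        T=np.eye(4);T[:3,:3]=R.from_quat(s['tcp_rot']).as_matrix();T[:3,3]=s['eef_pos'];M=T@np.array(c['mount'])
        c['E']=M[:3,3];c['A']=M[:3,:3]
    else:
        c['E']=np.array(c['eye']);a=np.array(c['attitude']);c['A']=a if a.shape==(3,3) else R.from_quat(a).as_matrix()
    return c
def pts(c):
    v,u=np.mgrid[0:480,0:640];z=c['z_map']
    P=np.stack([(u-c['cx'])/c['fx']*z,-(v-c['cy'])/c['fy']*z,-z],-1)
    return P@c['A'].T+c['E']
def save(c,n): cv2.imwrite(n,c['color'][:,:,::-1])
E
python3 - <<'E'
from h import *
for n in ['top','side']:
    c=cam(n);save(c,f'pics/{n}1.png');print(n,{k:c[k] for k in c if k not in('color','z_map')})
    np.savez(f'{n}1.npz',P=pts(c),c=c['color'],z=c['z_map'])
print(get_state())
E
```

```text
top {'fx': 458.49511860936275, 'fy': 458.49511860936275, 'cx': 323.4927177947015, 'cy': 235.31816045550144, 'eye': array([ 0.43181444, -0.04513947,  0.96537335]), 'attitude': array([ 0.0612841 , -0.04693745, -0.70057188,  0.70939423]), 'E': array([ 0.43181444, -0.04513947,  0.96537335]), 'A': array([[ 0.01399184,  0.98821026, -0.15246215],
       [-0.99971634,  0.01088661, -0.02118305],
       [-0.01927351,  0.1527153 ,  0.98808227]])}
side {'fx': 567.3443961816224, 'fy': 567.3443961816224, 'cx': 323.6430329643854, 'cy': 246.61185090719025, 'eye': array([0.43428756, 0.91751757, 0.78871429]), 'attitude': array([-0.02436533,  0.48126087,  0.87452853, -0.05471886]), 'E': array([0.43428756, 0.91751757, 0.78871429]), 'A': array([[-0.99282435,  0.07225425, -0.09528444],
       [-0.11915857, -0.53078765,  0.83908623],
       [ 0.01005175,  0.84441921,  0.53558862]])}
{'time': 0.1, 'qpos': array([ 1.07402815e+00,  2.87088921e-01,  1.57803197e+00,  8.89372549e-06,
        1.27861089e+00, -1.49996467e-01]), 'dq': array([-0.00067294, -0.00135355, -0.00407914, -0.00021254, -0.00194564,
        0.00018701]), 'joint_efforts': array([ 9.53725139e-04, -4.07295728e+01, -2.93699437e+01, -1.52204693e-04,
        3.42012318e-03, -1.26374619e-05]), 'eef_pos': array([0.22910279, 0.63432834, 0.24407683]), 'tcp_rot': array([ 1.72519588e-01,  9.85005506e-01, -1.01277397e-03, -3.43918300e-04]), 'contact_force': array([ 0.32085702,  0.1006073 , -0.38247178]), 'wrist_torque': array([-0.02354369, -0.02245985, -0.044156  ]), 'finger_force': 0.0, 'opening': 0.999571972360703}
```

View pics/top1.png

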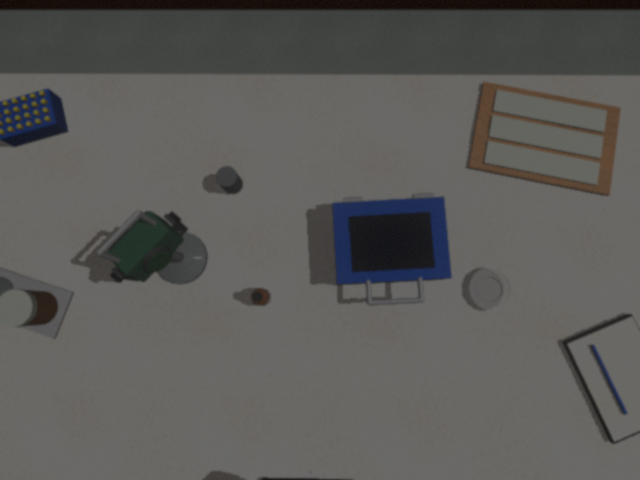

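View pics/side1.png

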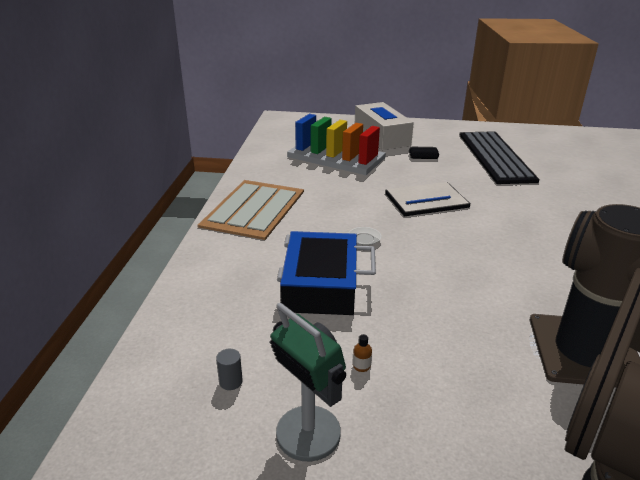

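The top view shows the lamp foot at (180,258), the green head at about (145,245), its bar running (140,215)–(105,262), the bottle at (260,296) and the case at (228,180). It also shows the box at (392,240), with its handle bar at (395,300), and the dish at (486,289). In the side view the bar runs (283,312)–(322,352), the foot is at (308,433) and the box is at (320,270).

Run:
```python
from h import *
np.set_printoptions(precision=4,suppress=True)
for n in ['top','side']:
    d=np.load(n+'1.npz');P=d['P'];c=d['c'].astype(int);z=d['z']
    hsv=cv2.cvtColor(d['c'],cv2.COLOR_RGB2HSV)
    print(n,'valid',(z>0).mean())
    blue=(hsv[...,0]>105)&(hsv[...,0]<130)&(hsv[...,1]>150)&(z>0)
    box=blue&(abs(P[...,2]-.077)<.012)&(P[...,0]<.75)&(P[...,1]>-.3)&(P[...,1]<.1)
    Q=P[box];print('lid n',len(Q),'zmed',np.median(Q[:,2]))
    r=cv2.minAreaRect(Q[:,:2].astype(np.float32)*1000);print(r,cv2.boxPoints(r).tolist())
    lampreg=(abs(P[...,0]-.42)<.2)&(abs(P[...,1]-.29)<.12)&(z>0)
    g=lampreg&(hsv[...,0]>50)&(hsv[...,0]<90)&(hsv[...,1]>80)&(P[...,2]>.1)
    Q=P[g];print('green',len(Q),Q.mean(0),Q.min(0),Q.max(0))
    b=lampreg&(P[...,2]>.215)&(hsv[...,1]<60)
    Q=P[b];print('hi grey',len(Q),Q.mean(0) if len(Q) else 0,Q.min(0),Q.max(0))
    f=lampreg&(abs(P[...,2]-.022)<.006)
    cs,_=cv2.findContours(f.astype(np.uint8),0,1)
    k=max(cs,key=cv2.contourArea).reshape(-1,2);Q=P[k[:,1],k[:,0]]
    print('foot',cv2.minEnclosingCircle(Q[:,:2].astype(np.float32)*1000),Q[:,2].mean())
    h=(abs(P[...,2]-.076)<.012)&~blue&(hsv[...,1]<60)&(P[...,0]<.6)&(abs(P[...,1]+.13)<.15)
    Q=P[h];print('handle',len(Q),Q.mean(0),Q.min(0),Q.max(0))
    low=[('any',(P[...,2]>.03)&(P[...,2]<.1)&(P[...,0]>.3)&(P[...,0]<.7)&(P[...,1]>.02)&(P[...,1]<.3)&(z>0))]
    m=low[0][1].astype(np.uint8);k,l,st,ce=cv2.connectedComponentsWithStats(m)
    for i in range(1,k):
        if st[i,4]>40:
            Q=P[l==i];print('obj',st[i,4],ce[i],np.median(Q,0),Q.min(0),Q.max(0))
```

```text
top valid 0.9963020833333334
lid n 3961 zmed 0.07735346125115639
((561.7109375, -156.72195434570312), (156.65045166015625, 215.9287872314453), 3.6636810302734375) [[476.6468505859375, -53.98316192626953], [490.4447021484375, -269.4706726074219], [646.7750244140625, -259.46075439453125], [632.9771728515625, -43.973236083984375]]
green 365 [0.5241 0.2769 0.222 ] [0.4809 0.2301 0.2117] [0.5646 0.3164 0.2288]
hi grey 957 [0.531  0.2784 0.245 ] [0.4773 0.2265 0.215 ] [0.5805 0.3251 0.2702]
foot ((527.9489135742188, 275.3724670410156), 48.03753662109375) 0.018448347937214764
handle 4175 [ 0.5404 -0.1577  0.0788] [ 0.435  -0.2728  0.0697] [ 0.6    -0.0535  0.0844]
obj 377 [227.9443 180.0849] [0.6837 0.1705 0.0646] [0.6683 0.1525 0.0308] [0.6997 0.1957 0.0703]
obj 100 [176.86 256.33] [0.5255 0.2667 0.0572] [0.5176 0.264  0.0306] [0.5376 0.2763 0.0898]
obj 274 [259.9489 296.5474] [0.4482 0.0968 0.0517] [0.432  0.083  0.0301] [0.4661 0.1178 0.0787]
side valid 0.99603515625
lid n 2062 zmed 0.07627078846409624
((562.3185424804688, -152.83737182617188), (159.91065979003906, 224.76422119140625), 3.80584454536438) [[475.08013916015625, -46.01019287109375], [489.99896240234375, -270.27874755859375], [649.5569458007812, -259.66455078125], [634.6381225585938, -35.39599609375]]
green 2291 [0.5248 0.2995 0.2102] [0.4718 0.2321 0.1567] [0.5898 0.3365 0.2274]
hi grey 715 [0.5334 0.2897 0.249 ] [0.4775 0.2396 0.2153] [0.5788 0.3255 0.2691]
foot ((529.2545166015625, 279.36981201171875), 46.38845443725586) 0.017934009772068087
handle 1974 [ 0.5222 -0.1397  0.0771] [ 0.057  -0.2364  0.064 ] [0.6    0.0199 0.0879]
obj 376 [362.2899 349.0745] [0.4499 0.1119 0.0498] [0.4325 0.0931 0.03  ] [0.4678 0.1246 0.0775]
obj 492 [230.7947 363.6667] [0.6845 0.1884 0.0613] [0.6698 0.1548 0.0301] [0.7    0.2008 0.0691]
obj 389 [307.874  411.0257] [0.5282 0.2872 0.0667] [0.5191 0.2788 0.0303] [0.5407 0.2914 0.0999]
```

Run:
```python
from h import *
np.set_printoptions(precision=4,suppress=True)
im=[]
for n,(u,v) in [('top',(80,195)),('side',(255,290))]:
    d=np.load(n+'1.npz');P=d['P'];z=d['z']
    hsv=cv2.cvtColor(d['c'],cv2.COLOR_RGB2HSV)
    b=(abs(P[...,0]-.53)<.09)&(abs(P[...,1]-.28)<.09)&(P[...,2]>.255)&(P[...,2]<.29)&(z>0)
    Q=P[b];m=np.median(Q,0);w=np.linalg.svd(Q-Q.mean(0))[2][0];t=(Q-Q.mean(0))@w
    print(n,len(Q),Q.mean(0),'mid',Q.mean(0)+w*(t.min()+t.max())/2,'dir',w,np.ptp(t),'zmax',np.percentile(Q[:,2],90))
    cr=d['c'][v:v+120,u:u+120,::-1].astype(float)*1.8
    im.append(cv2.resize(np.clip(cr,0,255).astype(np.uint8),(390,390),interpolation=cv2.INTER_CUBIC))
cv2.imwrite('pics/z.png',np.hstack(im))
```

```text
top 447 [0.5399 0.2887 0.266 ] mid [0.5403 0.2884 0.266 ] dir [-0.7466  0.6652  0.0039] 0.09288419440300161 zmax 0.2691018740641124
side 386 [0.5396 0.2974 0.2648] mid [0.543  0.2944 0.2649] dir [-0.7552  0.6552 -0.0166] 0.09429970446858807 zmax 0.2677609304355548
```

View pics/z.png

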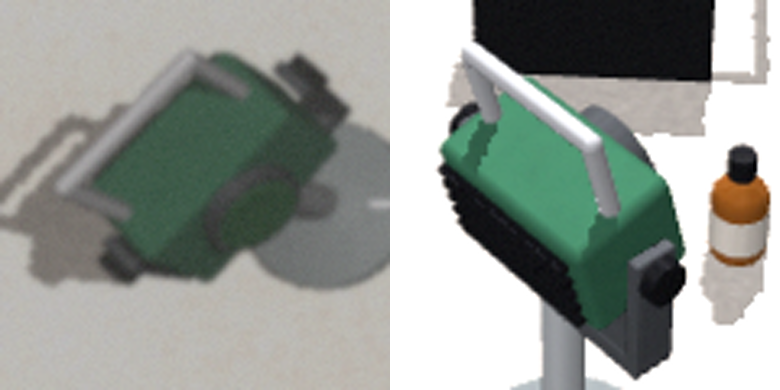

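The left panel shows the lens at about (260,210), facing lower right in the top view (−x, −y). The bar is shifted back, so tilt is about −0.24 and the beam azimuth is about −131°. The target is azimuth about −85.4° and tilt about 0.27. I'm approaching now.

step_arm([
  {"gripper":-1,"x":-30,"y":-16,"z":-20},
  {"gripper":-1,"x":-38,"y":-20,"z":-20},
  {"gripper":-1,"x":-38,"y":-20,"z":-20},
  {"gripper":-1,"x":-38,"y":-20,"z":-20},
  {"gripper":-1,"x":-38,"y":-20,"z":-20},
  {"gripper":-1,"x":-38,"y":-20,"z":-10},
  {"gripper":-1,"x":-38,"y":-20},
  {"gripper":-1,"spin":8},
  {"gripper":-1,"spin":8},
  {"gripper":-1,"spin":5.4},
], force=40)

```text
invalid input
```

```bash
cat >> h.py <<'E'
def st():
    s=get_state();M=R.from_quat(s['tcp_rot']).as_matrix()
    print('t',round(s['time'],2),'pos',np.round(s['eef_pos'],4),'yawY',np.round(np.degrees(np.arctan2(M[1,1],M[0,1])),2),'z',np.round(M[:,2],3),'F',np.round(s['contact_force'],1),'open',round(s['opening'],3),'ff',round(s['finger_force'],1),'q',np.round(s['qpos'],2))
    return np.array(s['eef_pos']),M
def go(t):
    p,M=st();print('tool mm',np.round(M.T@(np.array(t)-p)*1000,1))
E
python3 - <<'E'
from h import *
c=cam('wrist');save(c,'pics/w1.png');P=pts(c);np.savez('w1.npz',P=P,c=c['color'],z=c['z_map'])
b=(abs(P[...,0]-.53)<.09)&(abs(P[...,1]-.28)<.09)&(P[...,2]>.255)&(P[...,2]<.29)&(c['z_map']>0)
Q=P[b];w=np.linalg.svd(Q-Q.mean(0))[2][0];t=(Q-Q.mean(0))@w
print(len(Q),Q.mean(0)+w*(t.min()+t.max())/2,w,np.ptp(t),np.percentile(Q[:,2],90)) if len(Q)>5 else print('none')
go([.541,.290,.34])
E
```

```text
none
t 0.15 pos [0.2292 0.6344 0.2443] yawY 70.13 z [-0.001 -0.002 -1.   ] F [-0.  -0.   0.6] open 0.998 ff 0.0 q [ 1.07  0.29  1.58 -0.    1.28 -0.15]
tool mm [-410.3 -218.1  -95.5]<stdin>:4: RuntimeWarning: Mean of empty slice.
  ret = um.true_divide(
```

View pics/w1.png

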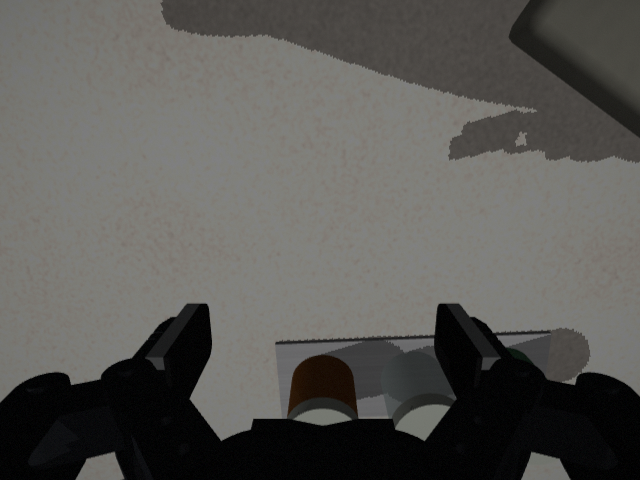

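The wrist view shows only the fingers and background jars at about (330,390), because the move was refused. I'll give every row all its keys.

step_arm([
  {"gripper":-1,"x":-30,"y":-16,"z":-20,"spin":0},
  {"gripper":-1,"x":-38,"y":-20,"z":-20,"spin":0},
  {"gripper":-1,"x":-38,"y":-20,"z":-20,"spin":0},
  {"gripper":-1,"x":-38,"y":-20,"z":-20,"spin":0},
  {"gripper":-1,"x":-38,"y":-20,"z":-20,"spin":0},
  {"gripper":-1,"x":-38,"y":-20,"z":-10,"spin":0},
  {"gripper":-1,"x":-38,"y":-20,"z":0,"spin":0},
  {"gripper":-1,"x":0,"y":0,"z":0,"spin":8},
  {"gripper":-1,"x":0,"y":0,"z":0,"spin":8},
  {"gripper":-1,"x":0,"y":0,"z":0,"spin":5.4},
], force=40)

```text
time: 1.15
eef_pos: [0.4262, 0.4185, 0.3549]
tcp_rot: [0.355, 0.935, -0.0, -0.0]
contact_force: [-0.6, -0.8, -0.1]
opening: 0.999
finger_force: 0.0
```

```bash
cat > w.py <<'E'
from h import *
import sys
np.set_printoptions(precision=4,suppress=True)
c=cam('wrist');save(c,'pics/'+sys.argv[1]+'.png');P=pts(c);np.savez(sys.argv[1]+'.npz',P=P,c=c['color'],z=c['z_map'])
b=(abs(P[...,0]-.53)<.09)&(abs(P[...,1]-.28)<.09)&(P[...,2]>.25)&(P[...,2]<.29)&(c['z_map']>0)
Q=P[b]
if len(Q)>5:
    w=np.linalg.svd(Q-Q.mean(0),full_matrices=False)[2][0];t=(Q-Q.mean(0))@w
    print(len(Q),Q.mean(0)+w*(t.min()+t.max())/2,w,np.ptp(t),np.percentile(Q[:,2],90))
go([.541,.290,.34])
E
python3 w.py w2
```

```text
206 [0.5047 0.3196 0.2573] [0.2913 0.385  0.8757] 0.01780523637338708 0.26316731508905933
t 1.2 pos [0.4259 0.4188 0.3548] yawY 48.31 z [-0.001 -0.    -1.   ] F [0.1 0.  0.2] open 1.006 ff 0.0 q [ 0.61  0.05  1.64  0.    1.45 -0.24]
tool mm [-171.6  -19.6   14.8]
```

View pics/w2.png

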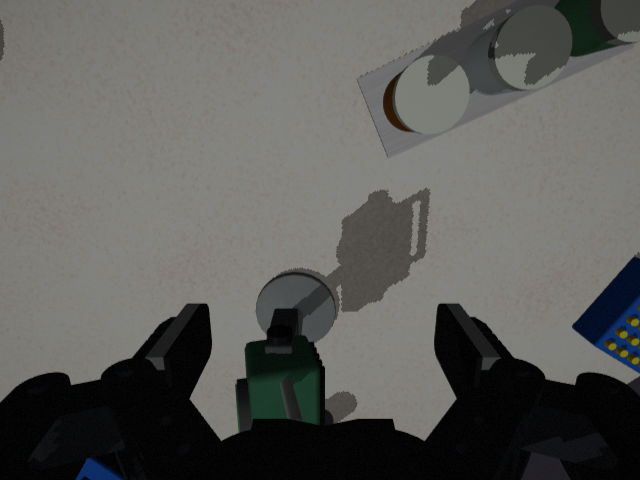

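The wrist view shows the foot at (298,308) with the head's green end at (285,380), and the bar is hidden under the gripper. I'll fit the foot circle to refine the swivel axis.

Run:
```python
from h import *
d=np.load('w2.npz');P=d['P']
f=(abs(P[...,2]-.022)<.006)&(abs(P[...,0]-.53)<.08)&(abs(P[...,1]-.28)<.08)
Q=P[f];print(len(Q),np.median(Q[:,2]))
h=cv2.convexHull((Q[:,:2]*1000).astype(np.float32)).reshape(-1,2)
# circle fit radius 55 using far-edge hull points
from scipy.optimize import least_squares
r=least_squares(lambda p:np.hypot(h[:,0]-p[0],h[:,1]-p[1])-55,[528,277],loss='soft_l1');print(r.x,np.round(r.fun,1))
```

```text
1991 0.01907920814648495
[534.04278887 271.59413605] [-13.4 -10.   -7.3  -4.6  -4.1  -2.3   0.6  -0.2   0.1   1.6  -0.2  -1.3
  -3.7  -5.3  -5.2 -10.  -12.  -15.4]
```

step_arm([
  {"gripper":-1,"x":-20,"y":-3,"z":0,"spin":0},
  {"gripper":-1,"x":-30,"y":-4,"z":0,"spin":0},
  {"gripper":-1,"x":-30,"y":-4,"z":0,"spin":0},
  {"gripper":-1,"x":-30,"y":-4,"z":0,"spin":0},
  {"gripper":-1,"x":-30,"y":-3,"z":0,"spin":0},
  {"gripper":-1,"x":-22,"y":-2,"z":0,"spin":0},
  {"gripper":-1,"x":-10,"y":0,"z":5,"spin":0},
  {"gripper":-1,"x":0,"y":0,"z":5,"spin":0},
  {"gripper":-1,"x":0,"y":0,"z":5,"spin":0},
  {"gripper":-1,"x":0,"y":0,"z":0,"spin":0},
])

```text
time: 2.2
eef_pos: [0.5407, 0.2915, 0.3387]
tcp_rot: [0.352, 0.936, -0.001, -0.001]
contact_force: [-0.5, -0.6, -1.0]
opening: 1.0
finger_force: 0.0
```

Run:
```python
from h import *
go([.541,.2905,.258])
for n in ['side','top']:
    c=cam(n);P=pts(c);np.savez(n+'2.npz',P=P,c=c['color'],z=c['z_map']);save(c,f'pics/{n}2.png')
```

```text
t 2.2 pos [0.5407 0.2915 0.3387] yawY 48.83 z [-0.003 -0.001 -1.   ] F [-0.5 -0.6 -1. ] open 1.0 ff 0.0 q [ 0.33  0.1   1.62  0.    1.42 -0.52]
tool mm [-1.  -0.4 80.7]
```

Run:
```python
from h import *
from scipy.optimize import least_squares
for n in ['top','side','w2']:
    d=np.load(n+('' if n=='w2' else '1')+'.npz');P=d['P']
    f=(P[...,2]>.012)&(P[...,2]<.028)&(abs(P[...,0]-.53)<.075)&(abs(P[...,1]-.28)<.075)
    Q=P[f]*1000;h=cv2.convexHull(Q[:,:2].astype(np.float32)).reshape(-1,2)
    r=least_squares(lambda p:np.hypot(h[:,0]-p[0],h[:,1]-p[1])-55,[528,277],loss='soft_l1',f_scale=1)
    print(n,r.x,(abs(r.fun)<1.5).sum(),len(h),np.percentile(Q[:,2],[10,50,90]))
    s=(P[...,2]>.03)&(P[...,2]<.11)&(abs(P[...,0]-.53)<.03)&(abs(P[...,1]-.28)<.03)
    Q=P[s];print(' stem',len(Q),Q.mean(0)[:2],Q[:,:2].min(0),Q[:,:2].max(0))
```

```text
top [528.51919916 276.35513255] 24 27 [13.26956852 17.40565294 22.64407143]
 stem 100 [0.52610303 0.26737695] [0.51755267 0.26403371] [0.5375653  0.27626963]
side [530.74869408 279.37761683] 30 37 [13.00753893 16.50758114 21.34809458]
 stem 450 [0.52877254 0.28645913] [0.51908734 0.27875636] [0.54074212 0.29139523]
w2 [527.97053596 276.41856546] 38 39 [13.52303897 17.02488584 22.06040318]
 stem 93 [0.52927532 0.28676136] [0.5243421  0.28394628] [0.53578286 0.28779712]
```

step_arm([
  {"gripper":-1,"x":0,"y":0,"z":10,"spin":0},
  {"gripper":-1,"x":0,"y":0,"z":15,"spin":0},
  {"gripper":-1,"x":0,"y":0,"z":15,"spin":0},
  {"gripper":-1,"x":0,"y":0,"z":15,"spin":0},
  {"gripper":-1,"x":0,"y":0,"z":15,"spin":0},
  {"gripper":-1,"x":0,"y":0,"z":10,"spin":0},
  {"gripper":-1,"x":0,"y":0,"z":0,"spin":0},
  {"gripper":0.0,"x":0,"y":0,"z":0,"spin":0},
  {"gripper":0.2,"x":0,"y":0,"z":0,"spin":0},
  {"gripper":0.4,"x":0,"y":0,"z":0,"spin":0},
], force=30)

```text
time: 3.3
eef_pos: [0.5424, 0.2909, 0.2615]
tcp_rot: [0.352, 0.936, 0.001, 0.001]
contact_force: [-0.0, 0.5, -0.2]
opening: 0.517
finger_force: 0.0
```

step_arm([
  {"gripper":0.6,"x":0,"y":0,"z":0,"spin":0},
  {"gripper":0.7,"x":0,"y":0,"z":0,"spin":0},
  {"gripper":0.8,"x":0,"y":0,"z":0,"spin":0},
  {"gripper":0.9,"x":0,"y":0,"z":0,"spin":0},
  {"gripper":1,"x":0,"y":0,"z":0,"spin":0},
  {"gripper":1,"x":0,"y":0,"z":0,"spin":0},
  {"gripper":1,"x":0,"y":0,"z":0,"spin":0},
  {"gripper":1,"x":0,"y":0,"z":0,"spin":0},
  {"gripper":1,"x":0,"y":0,"z":0,"spin":0},
  {"gripper":1,"x":0,"y":0,"z":0,"spin":0},
], force=40)

```text
time: 4.3
eef_pos: [0.542, 0.2908, 0.2607]
tcp_rot: [0.352, 0.936, 0.0, 0.0]
contact_force: [-0.6, -0.4, 4.5]
opening: 0.099
finger_force: 39.3
```

Run:
```python
from h import *
p,M=st()
piv=np.array([.529,.277]);print('grasp', p+M[:,2]*-.005)
# plan: yaw beam azimuth and tilt linearly; bar = piv+75*sin(tilt) along beam
mouth=np.array([.563,-.155])
dv=mouth-piv;az1=np.degrees(np.arctan2(dv[1],dv[0]));t1=np.arctan2(.12,np.hypot(*dv));print('az1',az1,'t1',t1)
b=p[:2]-piv;az0=np.degrees(np.arctan2(M[1,1],M[0,1]))-180
t0=np.arcsin(b@[np.cos(np.radians(az0)),np.sin(np.radians(az0))]/.075);print('az0,t0',az0,t0,'lateral',np.cross(b,[np.cos(np.radians(az0)),np.sin(np.radians(az0))]))
N=12;prev=None
for i in range(N+1):
    s=i/N;s=s;a=np.radians(az0+(az1-az0)*s);t=t0+(t1-t0)*s
    u=np.array([np.cos(a),np.sin(a)]);q=np.r_[piv+.075*np.sin(t)*u,.19+.075*np.cos(t)]
    if prev is not None:
        y=-np.r_[prev[1],0];z=np.array([0,0,-1.]);x=np.cross(y,z);d=(q-prev[0])*1000
        print(i,np.round([d@x,d@y,d@z],1))
    prev=(q,u)
print('spin/row',-(az1-az0)/N)
```

```text
t 4.3 pos [0.542  0.2908 0.2607] yawY 48.73 z [ 0.  0. -1.] F [-0.6 -0.4  4.5] open 0.099 ff 39.3 q [ 0.33  0.14  1.72 -0.    1.28 -0.52]
grasp [0.54201346 0.29076918 0.26572835]
az1 -85.49988629157936 t1 0.2701516778344224
az0,t0 -131.267702747117 -0.25522668749557736 lateral -0.0007009731701028542
1 [ 1.  -3.2 -0.8]
2 [ 0.8 -3.3 -0.6]
3 [ 0.6 -3.3 -0.5]
4 [ 0.4 -3.3 -0.3]
5 [ 0.2 -3.3 -0.2]
6 [-0.  -3.3 -0. ]
7 [-0.3 -3.3  0.1]
8 [-0.5 -3.3  0.2]
9 [-0.7 -3.2  0.4]
10 [-0.9 -3.2  0.5]
11 [-1.1 -3.2  0.7]
12 [-1.3 -3.1  0.8]
spin/row -3.8139847046281368<stdin>:8: DeprecationWarning: Arrays of 2-dimensional vectors are deprecated. Use arrays of 3-dimensional vectors instead. (deprecated in NumPy 2.0)
```

step_arm([
  {"gripper":1,"x":0.5,"y":-1.6,"z":-0.4,"spin":-1.9},
  {"gripper":1,"x":1,"y":-3.2,"z":-0.8,"spin":-3.8},
  {"gripper":1,"x":0.8,"y":-3.3,"z":-0.6,"spin":-3.8},
  {"gripper":1,"x":0.6,"y":-3.3,"z":-0.5,"spin":-3.8},
  {"gripper":1,"x":0.4,"y":-3.3,"z":-0.3,"spin":-3.8},
  {"gripper":1,"x":0.2,"y":-3.3,"z":-0.2,"spin":-3.8},
  {"gripper":1,"x":0,"y":-3.3,"z":0,"spin":-3.8},
  {"gripper":1,"x":-0.3,"y":-3.3,"z":0.1,"spin":-3.8},
  {"gripper":1,"x":-0.5,"y":-3.3,"z":0.2,"spin":-3.8},
  {"gripper":1,"x":-0.7,"y":-3.2,"z":0.4,"spin":-3.8},
])

```text
time: 5.3
eef_pos: [0.5285, 0.2667, 0.264]
tcp_rot: [0.044, 0.999, 0.003, 0.002]
contact_force: [0.6, 5.0, 4.7]
opening: 0.098
finger_force: 39.2
```

step_arm([
  {"gripper":1,"x":-0.9,"y":-3.2,"z":0.5,"spin":-3.8},
  {"gripper":1,"x":-1.1,"y":-3.2,"z":0.7,"spin":-3.8},
  {"gripper":1,"x":-0.7,"y":-1.6,"z":0.4,"spin":-1.9},
  {"gripper":1,"x":0,"y":0,"z":0,"spin":0},
  {"gripper":1,"x":0,"y":0,"z":0,"spin":0},
  {"gripper":1,"x":0,"y":0,"z":0,"spin":0},
  {"gripper":1,"x":0,"y":0,"z":0,"spin":0},
  {"gripper":1,"x":0,"y":0,"z":0,"spin":0},
  {"gripper":1,"x":0,"y":0,"z":0,"spin":0},
  {"gripper":1,"x":0,"y":0,"z":0,"spin":0},
])

```text
time: 6.3
eef_pos: [0.5309, 0.2583, 0.2622]
tcp_rot: [-0.038, 0.999, 0.002, 0.002]
contact_force: [0.9, 4.6, 5.6]
opening: 0.101
finger_force: 39.9
```

```bash
cat > chk.py <<'E'
from h import *
import sys
np.set_printoptions(precision=4,suppress=True)
st();piv=np.array([.529,.277,.19])
for n in ['top','side']:
    c=cam(n);P=pts(c);save(c,f'pics/{n}{sys.argv[1]}.png');np.savez(f'{n}{sys.argv[1]}.npz',P=P,c=c['color'],z=c['z_map'])
    hsv=cv2.cvtColor(c['color'],cv2.COLOR_RGB2HSV)
    L=(abs(P[...,0]-.53)<.09)&(abs(P[...,1]-.28)<.09)&(c['z_map']>0)
    b=L&(P[...,2]>.248)&(P[...,2]<.275)&(hsv[...,1]<70)&(hsv[...,2]>60)
    Q=P[b]
    if len(Q)>20:
        m=np.median(Q,0);w=np.linalg.svd(Q-Q.mean(0),full_matrices=False)[2][0];t=(Q-Q.mean(0))@w
        print(n,'bar',len(Q),Q.mean(0)+w*(t.min()+t.max())/2,np.degrees(np.arctan2(w[1],w[0])),np.ptp(t))
    g=L&(hsv[...,0]>50)&(hsv[...,0]<90)&(hsv[...,1]>80)&(P[...,2]>.2)
    Q=P[g];A=np.c_[Q[:,:2],np.ones(len(Q))]
    if len(Q)>50:
        for _ in range(4):
            k=np.linalg.lstsq(A,Q[:,2],rcond=None)[0];r=abs(A@k-Q[:,2]);A=A[r<max(.003,np.median(r)*1.5)];Q=Q[r<max(.003,np.median(r)*1.5)]
        print(n,'top plane',len(Q),'slope',k[:2],'az',np.degrees(np.arctan2(-k[1],-k[0])),'tilt',np.arctan(np.hypot(*k[:2])))
E
python3 chk.py 3
```

```text
t 6.3 pos [0.5309 0.2583 0.2622] yawY 94.3 z [ 0.004  0.005 -1.   ] F [0.9 4.6 5.6] open 0.101 ff 39.9 q [ 0.28  0.09  1.78  0.    1.27 -1.37]
top bar 212 [0.5299 0.2559 0.2669] -176.07239054001047 0.09161651166751988
top top plane 613 slope [-0.0211  0.2422] az -85.02715168494507 tilt 0.2385185655449778
side bar 509 [0.5308 0.2642 0.2619] -175.63583768258164 0.09274355021340558
side top plane 917 slope [-0.0019  0.1503] az -89.25892380631043 tilt 0.14921166830632393
```

step_arm([
  {"gripper":1,"x":0,"y":-0.8,"z":0,"spin":0},
  {"gripper":1,"x":0,"y":-0.8,"z":0,"spin":0},
  {"gripper":1,"x":0,"y":0,"z":0,"spin":0},
  {"gripper":1,"x":0,"y":0,"z":0,"spin":0},
  {"gripper":0.5,"x":0,"y":0,"z":0,"spin":0},
  {"gripper":0,"x":0,"y":0,"z":0,"spin":0},
  {"gripper":-0.5,"x":0,"y":0,"z":0,"spin":0},
  {"gripper":-0.5,"x":0,"y":0,"z":0,"spin":0},
  {"gripper":-0.5,"x":0,"y":0,"z":0,"spin":0},
  {"gripper":-0.5,"x":0,"y":0,"z":0,"spin":0},
])

```text
time: 7.4
eef_pos: [0.53, 0.2549, 0.2606]
tcp_rot: [-0.038, 0.999, -0.0, -0.0]
contact_force: [0.0, -0.4, -1.1]
opening: 0.75
finger_force: 0.0
```

step_arm([
  {"gripper":-0.5,"x":0,"y":0,"z":-10,"spin":0},
  {"gripper":-0.5,"x":0,"y":0,"z":-20,"spin":0},
  {"gripper":-0.5,"x":0,"y":0,"z":-30,"spin":0},
  {"gripper":-0.5,"x":20,"y":0,"z":-30,"spin":0},
  {"gripper":-0.5,"x":30,"y":0,"z":0,"spin":0},
  {"gripper":-0.5,"x":40,"y":0,"z":0,"spin":0},
  {"gripper":-0.5,"x":40,"y":0,"z":0,"spin":0},
  {"gripper":-0.5,"x":30,"y":0,"z":0,"spin":0},
  {"gripper":-0.5,"x":0,"y":0,"z":0,"spin":0},
  {"gripper":-0.5,"x":0,"y":0,"z":0,"spin":0},
])

```text
time: 8.4
eef_pos: [0.3705, 0.2431, 0.3521]
tcp_rot: [-0.038, 0.999, 0.0, 0.001]
contact_force: [0.1, -0.3, -1.0]
opening: 0.755
finger_force: 0.0
```

```bash
python3 chk.py 4
python3 - <<'E'
from h import *
c=cam('wrist');save(c,'pics/w4.png');np.savez('w4.npz',P=pts(c),c=c['color'],z=c['z_map'])
a=cv2.imread('pics/top4.png')[170:330,80:290];b=cv2.imread('pics/w4.png')
cv2.imwrite('pics/z4.png',np.hstack([cv2.resize(a,(394,300),interpolation=2),cv2.resize(b,(400,300))]))
E
```

```text
t 8.4 pos [0.3705 0.2431 0.3521] yawY 94.36 z [ 0.003  0.001 -1.   ] F [ 0.1 -0.3 -1. ] open 0.755 ff 0.0 q [ 0.35 -0.31  1.98 -0.    1.47 -1.3 ]
top bar 396 [0.53   0.2533 0.266 ] -175.77955109157188 0.09168336881650277
top top plane 601 slope [-0.019   0.2896] az -86.25255428827055 tilt 0.28242070691809196
side bar 508 [0.5314 0.26   0.262 ] -175.89646866311114 0.09310035201891356
side top plane 855 slope [-0.0088  0.1803] az -87.21413767654155 tilt 0.17855541222614066
```

View pics/z4.png

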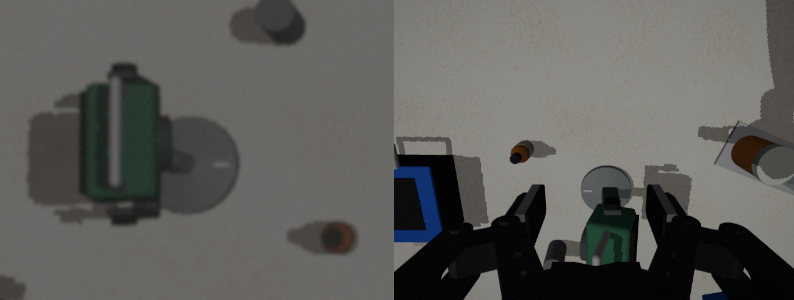

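The lamp is now turned to face the box: its head is upright at (120,140) in the left panel and the bottle and case are untouched. Next I'll check the tilt with plane fits, using the bench as reference.

Run:
```python
from h import *
rng=np.random.default_rng(0)
def plane(Q,tol=.002,up=None):
    best=None
    for _ in range(600):
        a,b,c=Q[rng.choice(len(Q),3,False)];n=np.cross(b-a,c-a);l=np.linalg.norm(n)
        if l<1e-5: continue
        n/=l;k=abs((Q-a)@n)<tol
        if best is None or k.sum()>best.sum(): best=k
    q=Q[best];n=np.linalg.svd(q-q.mean(0),full_matrices=False)[2][2];return n*np.sign(n[2] or 1),q
for f in ['top4','side4','w4']:
    d=np.load(f+'.npz');P=d['P'];hsv=cv2.cvtColor(d['c'],cv2.COLOR_RGB2HSV);z=d['z']
    k=(abs(P[...,2])<.01)&(z>0)&(P[...,0]>.3)&(P[...,0]<.8)&(abs(P[...,1]-.1)<.35)
    nb,_=plane(P[k][::20],.003)
    g=(abs(P[...,0]-.53)<.08)&(abs(P[...,1]-.28)<.08)&(P[...,2]>.15)&(P[...,2]<.245)&(hsv[...,0]>50)&(hsv[...,0]<95)&(hsv[...,1]>70)&(z>0)
    Q=P[g]
    for i in range(3):
        if len(Q)<60: break
        n,q=plane(Q);print(f,'bench',np.round(nb,4),'n',np.round(n,3),len(q),len(Q),'c',np.round(q.mean(0),3),'tilt_top',round(np.arctan2(-n[1],n[2]),4),'dist to pivot',np.round((q.mean(0)-[.529,.277,.19])@n,4))
        Q=Q[abs((Q-q.mean(0))@n)>.003]
```

```text
top4 bench [-4.e-04 -1.e-04  1.e+00] n [ 0.015 -0.277  0.961] 950 1151 c [0.527 0.262 0.217] tilt_top 0.2804 dist to pivot 0.0305
side4 bench [-2.e-04 -8.e-04  1.e+00] n [-0.067  0.95   0.304] 1139 2391 c [0.527 0.305 0.202] tilt_top -1.2612 dist to pivot 0.0304
side4 bench [-2.e-04 -8.e-04  1.e+00] n [ 0.017 -0.281  0.96 ] 827 1045 c [0.529 0.273 0.22 ] tilt_top 0.2846 dist to pivot 0.0293
side4 bench [-2.e-04 -8.e-04  1.e+00] n [-0.064  0.95   0.306] 137 204 c [0.528 0.311 0.199] tilt_top -1.2592 dist to pivot 0.0347
w4 bench [7.e-04 8.e-04 1.e+00] n [ 0.003 -0.285  0.958] 3150 5369 c [0.502 0.268 0.219] tilt_top 0.2892 dist to pivot 0.0307
w4 bench [7.e-04 8.e-04 1.e+00] n [-0.998 -0.064  0.003] 1752 2092 c [0.477 0.274 0.198] tilt_top 1.5274 dist to pivot 0.0526
w4 bench [7.e-04 8.e-04 1.e+00] n [-0.119  0.935  0.334] 208 322 c [0.494 0.299 0.212] tilt_top -1.2274 dist to pivot 0.0322
```

Tilt reads about 0.285, where I want 0.270, and azimuth about −86°, where I want −85.5°. That's roughly 8 mm off at the mouth. One re-pinch at the exact bar pose will fix it.

```bash
python3 -c "
from h import *
go([.530,.2575,.352])"
```

```text
t 8.55 pos [0.3714 0.243  0.3511] yawY 94.3 z [ 0. -0. -1.] F [-0.5 -0.2 -0.4] open 0.752 ff 0.0 q [ 0.35 -0.31  1.98 -0.    1.47 -1.3 ]
tool mm [-159.3    2.6   -0.8]
```

step_arm([
  {"gripper":-0.5,"x":-20,"y":0.6,"z":0,"spin":-0.4},
  {"gripper":-0.5,"x":-40,"y":1,"z":0,"spin":0},
  {"gripper":-0.5,"x":-40,"y":1,"z":0,"spin":0},
  {"gripper":-0.5,"x":-40,"y":0,"z":0,"spin":0},
  {"gripper":-0.5,"x":-19.5,"y":0,"z":10,"spin":0},
  {"gripper":-0.5,"x":0,"y":0,"z":30,"spin":0},
  {"gripper":-0.5,"x":0,"y":0,"z":30,"spin":0},
  {"gripper":-0.5,"x":0,"y":0,"z":20,"spin":0},
  {"gripper":-0.5,"x":0,"y":0,"z":0,"spin":0},
  {"gripper":-0.5,"x":0,"y":0,"z":0,"spin":0},
])

```text
time: 9.55
eef_pos: [0.53, 0.2584, 0.2606]
tcp_rot: [-0.041, 0.999, -0.0, -0.0]
contact_force: [-0.3, -0.5, 1.0]
opening: 0.75
finger_force: 0.0
```

```bash
python3 -c "
from h import *
go([.530,.2575,.2605])"
```

```text
t 9.55 pos [0.53   0.2584 0.2606] yawY 94.7 z [-0.001 -0.    -1.   ] F [-0.3 -0.5  1. ] open 0.75 ff 0.0 q [ 0.28  0.09  1.78 -0.    1.28 -1.37]
tool mm [ 0.1 -0.9  0.1]
```

step_arm([
  {"gripper":0,"x":0,"y":-0.5,"z":0,"spin":0},
  {"gripper":0.5,"x":0,"y":0,"z":0,"spin":0},
  {"gripper":0.8,"x":0,"y":0,"z":0,"spin":0},
  {"gripper":1,"x":0,"y":0,"z":0,"spin":0},
  {"gripper":1,"x":0,"y":0,"z":0,"spin":0},
  {"gripper":1,"x":0,"y":0,"z":0,"spin":0},
  {"gripper":1,"x":0,"y":0,"z":0,"spin":0},
  {"gripper":1,"x":0,"y":0,"z":0,"spin":0},
  {"gripper":1,"x":0,"y":0,"z":0,"spin":0},
  {"gripper":1,"x":0,"y":0,"z":0,"spin":0},
])

```text
time: 10.55
eef_pos: [0.5298, 0.2579, 0.2621]
tcp_rot: [-0.041, 0.999, -0.0, 0.001]
contact_force: [0.1, -2.2, 5.8]
opening: 0.096
finger_force: 39.3
```

step_arm([
  {"gripper":1,"x":0,"y":0,"z":0,"spin":0},
  {"gripper":0.5,"x":0,"y":0,"z":0,"spin":0},
  {"gripper":0,"x":0,"y":0,"z":0,"spin":0},
  {"gripper":-0.5,"x":0,"y":0,"z":0,"spin":0},
  {"gripper":-0.5,"x":0,"y":0,"z":0,"spin":0},
  {"gripper":-0.5,"x":0,"y":0,"z":0,"spin":0},
  {"gripper":-0.5,"x":0,"y":0,"z":-10,"spin":0},
  {"gripper":-0.5,"x":0,"y":0,"z":-20,"spin":0},
  {"gripper":-0.5,"x":0,"y":0,"z":-30,"spin":0},
  {"gripper":-0.5,"x":0,"y":0,"z":-30,"spin":0},
])

```text
time: 11.55
eef_pos: [0.5291, 0.2581, 0.3522]
tcp_rot: [-0.041, 0.999, 0.0, -0.0]
contact_force: [0.6, -0.3, 1.1]
opening: 0.755
finger_force: 0.0
```

step_arm([
  {"gripper":-0.5,"x":20,"y":0,"z":-20,"spin":8},
  {"gripper":-0.5,"x":30,"y":0,"z":-10,"spin":8},
  {"gripper":-0.5,"x":30,"y":0,"z":0,"spin":8},
  {"gripper":-0.5,"x":30,"y":0,"z":0,"spin":8},
  {"gripper":-0.7,"x":30,"y":0,"z":0,"spin":8},
  {"gripper":-0.7,"x":0,"y":-30,"z":0,"spin":8},
  {"gripper":-0.7,"x":0,"y":-30,"z":0,"spin":8},
  {"gripper":-0.7,"x":0,"y":0,"z":0,"spin":8},
  {"gripper":-0.7,"x":0,"y":0,"z":0,"spin":8},
  {"gripper":-0.7,"x":0,"y":0,"z":0,"spin":8},
])

```text
time: 12.55
eef_pos: [0.3569, 0.2412, 0.3821]
tcp_rot: [0.613, 0.79, 0.001, 0.0]
contact_force: [-0.4, -0.0, 0.5]
opening: 0.854
finger_force: 0.0
```

```bash
python3 chk.py 5
cat > pl.py <<'E'
from h import *
import sys
rng=np.random.default_rng(0)
def plane(Q,tol=.002):
    best=None
    for _ in range(600):
        a,b,c=Q[rng.choice(len(Q),3,False)];n=np.cross(b-a,c-a);l=np.linalg.norm(n)
        if l<1e-5: continue
        n/=l;k=abs((Q-a)@n)<tol
        if best is None or k.sum()>best.sum(): best=k
    q=Q[best];n=np.linalg.svd(q-q.mean(0),full_matrices=False)[2][2];return n*np.sign(n[2]),q
for f in sys.argv[1:]:
    d=np.load(f+'.npz');P=d['P'];hsv=cv2.cvtColor(d['c'],cv2.COLOR_RGB2HSV);z=d['z']
    g=(abs(P[...,0]-.53)<.08)&(abs(P[...,1]-.28)<.08)&(P[...,2]>.15)&(P[...,2]<.245)&(hsv[...,0]>50)&(hsv[...,0]<95)&(hsv[...,1]>70)&(z>0)
    Q=P[g]
    for i in range(2):
        if len(Q)<300: break
        n,q=plane(Q);print(f,'n',np.round(n,3),len(q),'tilt_top',round(np.arctan2(-n[1],n[2]),4),'dist',np.round((q.mean(0)-[.529,.277,.19])@n,4))
        Q=Q[abs((Q-q.mean(0))@n)>.003]
E
python3 pl.py top5 side5
python3 - <<'E'
from h import *
# handle points from first views
for f in ['top1','top5','side5']:
    d=np.load(f+'.npz');P=d['P'];z=d['z'];hsv=cv2.cvtColor(d['c'],cv2.COLOR_RGB2HSV)
    k=(abs(P[...,2]-.076)<.012)&(P[...,0]>.41)&(P[...,0]<.472)&(P[...,1]<-.05)&(P[...,1]>-.27)&(z>0)&(hsv[...,1]<90)
    Q=P[k]
    if len(Q)<10: print(f,len(Q));continue
    f2=Q[Q[:,0]<Q[:,0].min()+.03];w=np.linalg.svd(f2-f2.mean(0),full_matrices=False)[2][0];t=(f2-f2.mean(0))@w
    print(f,len(Q),'mid',f2.mean(0)+w*(t.min()+t.max())/2,'dir',np.degrees(np.arctan2(w[1],w[0])),np.ptp(t),'min',Q.min(0),Q.max(0))
a=np.radians(3.75);print('expected',.563-.12*np.cos(a),-.155-.12*np.sin(a))
E
```

```text
t 12.55 pos [0.3569 0.2412 0.3821] yawY 14.39 z [ 0.002  0.001 -1.   ] F [-0.4 -0.   0.5] open 0.854 ff 0.0 q [ 0.36 -0.35  1.96  0.    1.54  0.11]
top bar 343 [0.5305 0.2553 0.2669] -175.57290146640327 0.09002989983647258
top top plane 585 slope [-0.013   0.2527] az -87.04995196377328 tilt 0.2478092010774655
side bar 511 [0.531  0.2623 0.2625] -175.7375658727934 0.09275169322904003
side top plane 934 slope [-0.0067  0.1624] az -87.6468758339981 tilt 0.1611764313298289
top5 n [ 0.013 -0.251  0.968] 959 tilt_top 0.2533 dist 0.0305
side5 n [-0.076  0.964  0.253] 1038 tilt_top -1.3137 dist 0.0304
side5 n [ 0.015 -0.248  0.969] 914 tilt_top 0.2511 dist 0.0294
top1 428 mid [ 0.44654126 -0.16463189  0.07802131] dir 92.3652383253106 0.10973981040363986 min [ 0.43503902 -0.21878827  0.07020088] [ 0.47114575 -0.10914989  0.08248779]
top5 428 mid [ 0.44653562 -0.16454688  0.07797368] dir 92.35385270413731 0.10967713951619643 min [ 0.4350347  -0.21883654  0.07109504] [ 0.47117745 -0.10924929  0.0835314 ]
side5 215 mid [ 0.44925152 -0.16008459  0.07633805] dir 91.2917425116852 0.11340874849673169 min [ 0.43684248 -0.2167844   0.06886376] [ 0.47196601 -0.10297654  0.0810807 ]
expected 0.4432569292113675 -0.16284837550761716
```

The tilt is now about 0.254, just short, and the azimuth is right at −85.6°. I'll do one more small re-pinch 1.2 mm further forward.

step_arm([
  {"gripper":-0.5,"x":0,"y":0,"z":0,"spin":-8},
  {"gripper":-0.5,"x":0,"y":0,"z":0,"spin":-8},
  {"gripper":-0.5,"x":0,"y":0,"z":0,"spin":-8},
  {"gripper":-0.5,"x":0,"y":0,"z":0,"spin":-8},
  {"gripper":-0.5,"x":0,"y":0,"z":0,"spin":-8},
  {"gripper":-0.5,"x":0,"y":0,"z":0,"spin":-8},
  {"gripper":-0.5,"x":0,"y":0,"z":0,"spin":-8},
  {"gripper":-0.5,"x":0,"y":0,"z":0,"spin":-8},
  {"gripper":-0.5,"x":0,"y":0,"z":0,"spin":-8},
  {"gripper":-0.5,"x":0,"y":0,"z":0,"spin":-8},
])

```text
time: 13.65
eef_pos: [0.3572, 0.2414, 0.3814]
tcp_rot: [-0.046, 0.999, 0.0, 0.0]
contact_force: [-0.2, -0.5, 0.1]
opening: 0.747
finger_force: 0.0
```

```bash
python3 -c "
from h import *
go([.530,.2567,.382])"
```

```text
t 13.65 pos [0.3572 0.2414 0.3814] yawY 95.26 z [ 0.001  0.    -1.   ] F [-0.2 -0.5  0.1] open 0.747 ff 0.0 q [ 0.36 -0.35  1.96  0.    1.54 -1.3 ]
tool mm [-173.5   -0.6   -0.5]
```

step_arm([
  {"gripper":-0.5,"x":0,"y":0,"z":0,"spin":0.6},
  {"gripper":-0.5,"x":-23,"y":0.5,"z":0,"spin":0},
  {"gripper":-0.5,"x":-45,"y":0.6,"z":0,"spin":0},
  {"gripper":-0.5,"x":-45,"y":0,"z":0,"spin":0},
  {"gripper":-0.5,"x":-40,"y":0,"z":10,"spin":0},
  {"gripper":-0.5,"x":-20,"y":0,"z":25,"spin":0},
  {"gripper":-0.5,"x":0,"y":0,"z":35,"spin":0},
  {"gripper":-0.5,"x":0,"y":0,"z":30,"spin":0},
  {"gripper":-0.5,"x":0,"y":0,"z":20,"spin":0},
  {"gripper":-0.5,"x":0,"y":0,"z":0,"spin":0},
])

```text
time: 14.65
eef_pos: [0.5279, 0.2543, 0.2566]
tcp_rot: [-0.035, 0.999, -0.001, -0.004]
contact_force: [-0.1, -0.0, -0.6]
opening: 0.756
finger_force: 0.0
```

```bash
python3 -c "
from h import *
go([.530,.2567,.2606])"
```

```text
t 14.65 pos [0.5279 0.2543 0.2566] yawY 94.05 z [-0.008 -0.002 -1.   ] F [-0.1 -0.  -0.6] open 0.756 ff 0.0 q [ 0.28  0.09  1.79  0.    1.28 -1.37]
tool mm [-2.3  2.2 -4. ]
```

step_arm([
  {"gripper":-0.5,"x":0,"y":0,"z":0,"spin":0},
  {"gripper":-0.5,"x":0,"y":0,"z":0,"spin":0},
  {"gripper":-0.5,"x":0,"y":0,"z":0,"spin":0},
  {"gripper":-0.5,"x":0,"y":0,"z":0,"spin":0},
  {"gripper":-0.5,"x":0,"y":0,"z":0,"spin":0},
  {"gripper":-0.5,"x":0,"y":0,"z":0,"spin":0},
  {"gripper":-0.5,"x":0,"y":0,"z":0,"spin":0},
  {"gripper":-0.5,"x":0,"y":0,"z":0,"spin":0},
  {"gripper":-0.5,"x":0,"y":0,"z":0,"spin":0},
  {"gripper":-0.5,"x":0,"y":0,"z":0,"spin":0},
])

```text
time: 15.65
eef_pos: [0.5296, 0.2548, 0.2607]
tcp_rot: [-0.036, 0.999, -0.0, -0.0]
contact_force: [0.1, 0.2, 0.7]
opening: 0.75
finger_force: 0.0
```

```bash
python3 -c "
from h import *
go([.530,.2567,.2606])"
```

```text
t 15.65 pos [0.5296 0.2548 0.2607] yawY 94.13 z [-0. -0. -1.] F [0.1 0.2 0.7] open 0.75 ff 0.0 q [ 0.28  0.08  1.78 -0.    1.28 -1.37]
tool mm [-0.5  1.8  0.1]
```

step_arm([
  {"gripper":0,"x":-0.5,"y":1.8,"z":0,"spin":-0.6},
  {"gripper":0.3,"x":0,"y":0,"z":0,"spin":0},
  {"gripper":0.6,"x":0,"y":0,"z":0,"spin":0},
  {"gripper":0.9,"x":0,"y":0,"z":0,"spin":0},
  {"gripper":1,"x":0,"y":0,"z":0,"spin":0},
  {"gripper":1,"x":0,"y":0,"z":0,"spin":0},
  {"gripper":1,"x":0,"y":0,"z":0,"spin":0},
  {"gripper":1,"x":0,"y":0,"z":0,"spin":0},
  {"gripper":1,"x":0,"y":0,"z":0,"spin":0},
  {"gripper":1,"x":0,"y":0,"z":0,"spin":0},
])

```text
time: 16.65
eef_pos: [0.53, 0.2568, 0.2609]
tcp_rot: [-0.041, 0.999, 0.0, 0.0]
contact_force: [-0.2, 1.1, 0.3]
opening: 0.098
finger_force: 38.9
```

```bash
python3 -c "
from h import *
go([.530,.2567,.2606])"
```

```text
t 16.65 pos [0.53   0.2568 0.2609] yawY 94.73 z [ 0.  0. -1.] F [-0.2  1.1  0.3] open 0.098 ff 38.9 q [ 0.28  0.09  1.78  0.    1.28 -1.37]
tool mm [-0.  -0.1  0.3]
```

step_arm([
  {"gripper":1,"x":0,"y":0,"z":0,"spin":0},
  {"gripper":0.5,"x":0,"y":0,"z":0,"spin":0},
  {"gripper":0,"x":0,"y":0,"z":0,"spin":0},
  {"gripper":-0.5,"x":0,"y":0,"z":0,"spin":0},
  {"gripper":-0.5,"x":0,"y":0,"z":0,"spin":0},
  {"gripper":-0.5,"x":0,"y":0,"z":0,"spin":0},
  {"gripper":-0.5,"x":0,"y":0,"z":-10,"spin":0},
  {"gripper":-0.5,"x":0,"y":0,"z":-20,"spin":0},
  {"gripper":-0.5,"x":0,"y":0,"z":-30,"spin":0},
  {"gripper":-0.5,"x":0,"y":0,"z":-30,"spin":0},
])

```text
time: 17.65
eef_pos: [0.5298, 0.2566, 0.3522]
tcp_rot: [-0.041, 0.999, -0.0, -0.0]
contact_force: [0.9, -0.4, 0.3]
opening: 0.755
finger_force: 0.0
```

step_arm([
  {"gripper":-0.5,"x":20,"y":0,"z":-20,"spin":0},
  {"gripper":-0.5,"x":40,"y":0,"z":-10,"spin":0},
  {"gripper":-0.5,"x":40,"y":0,"z":0,"spin":0},
  {"gripper":-0.5,"x":20,"y":-20,"z":0,"spin":8},
  {"gripper":-0.7,"x":0,"y":-40,"z":0,"spin":8},
  {"gripper":-0.7,"x":0,"y":-40,"z":0,"spin":8},
  {"gripper":-0.7,"x":0,"y":-30,"z":0,"spin":8},
  {"gripper":-0.7,"x":0,"y":0,"z":0,"spin":8},
  {"gripper":-0.7,"x":0,"y":0,"z":0,"spin":8},
  {"gripper":-0.7,"x":0,"y":0,"z":0,"spin":8},
])

```text
time: 18.65
eef_pos: [0.392, 0.119, 0.382]
tcp_rot: [0.436, 0.9, 0.0, 0.001]
contact_force: [-0.2, 0.8, -0.4]
opening: 0.848
finger_force: 0.0
```

```bash
python3 chk.py 6|grep -v plane;python3 pl.py top6 side6;  python3 -c "
from h import *
go([.445,-.162,.25])"
```

```text
t 18.65 pos [0.392 0.119 0.382] yawY 38.35 z [ 0.002  0.    -1.   ] F [-0.2  0.8 -0.4] open 0.848 ff 0.0 q [ 0.05 -0.41  1.99 -0.    1.55 -0.62]
top bar 403 [0.53   0.2547 0.2665] -175.67981996607142 0.09193436329497229
side bar 501 [0.5311 0.2614 0.2624] -175.75990869088034 0.09303247157839742
top6 n [ 0.012 -0.268  0.963] 1040 tilt_top 0.2716 dist 0.0304
side6 n [-0.077  0.955  0.288] 1073 tilt_top -1.278 dist 0.0304
side6 n [ 0.017 -0.266  0.964] 864 tilt_top 0.2693 dist 0.0293
t 18.75 pos [0.392  0.1193 0.3818] yawY 38.72 z [ 0.001  0.    -1.   ] F [-0.1 -0.6  0.7] open 0.852 ff 0.0 q [ 0.05 -0.41  1.99 -0.    1.55 -0.63]
tool mm [-252.5 -134.7  131.9]
```

The lamp is aimed: tilt 0.270, azimuth −85.6°. Now for the handle. I'll turn the gripper and narrow the fingers so they fit the 33 mm gap.

step_arm([
  {"gripper":0.35,"x":0,"y":0,"z":0,"spin":7},
  {"gripper":0.35,"x":0,"y":0,"z":0,"spin":7},
  {"gripper":0.35,"x":0,"y":0,"z":0,"spin":7},
  {"gripper":0.35,"x":0,"y":0,"z":0,"spin":7},
  {"gripper":0.35,"x":0,"y":0,"z":0,"spin":7},
  {"gripper":0.35,"x":0,"y":40,"z":0,"spin":0},
  {"gripper":0.35,"x":-20,"y":15,"z":0,"spin":0},
  {"gripper":0.35,"x":-40,"y":0,"z":0,"spin":0},
  {"gripper":0.35,"x":-40,"y":0,"z":0,"spin":0},
  {"gripper":0.35,"x":-40,"y":0,"z":0,"spin":0},
])

```text
time: 19.75
eef_pos: [0.4561, -0.0179, 0.3814]
tcp_rot: [0.682, 0.731, 0.0, 0.0]
contact_force: [0.6, -0.9, -0.6]
opening: 0.331
finger_force: 0.0
```

step_arm([
  {"gripper":0.35,"x":-40,"y":0,"z":10,"spin":0},
  {"gripper":0.35,"x":-40,"y":0,"z":20,"spin":0},
  {"gripper":0.35,"x":-40,"y":0,"z":20,"spin":0},
  {"gripper":0.35,"x":-20,"y":0,"z":30,"spin":0},
  {"gripper":0.35,"x":0,"y":0,"z":40,"spin":0},
  {"gripper":0.35,"x":0,"y":0,"z":40,"spin":0},
  {"gripper":0.35,"x":0,"y":0,"z":20,"spin":0},
  {"gripper":0.35,"x":0,"y":0,"z":0,"spin":0},
  {"gripper":0.35,"x":0,"y":0,"z":0,"spin":0},
  {"gripper":0.35,"x":0,"y":0,"z":0,"spin":0},
])

```text
time: 20.75
eef_pos: [0.4664, -0.157, 0.2033]
tcp_rot: [0.683, 0.73, 0.0, 0.002]
contact_force: [-0.9, -0.6, 1.0]
opening: 0.325
finger_force: 0.0
```

Run:
```python
from h import *
go([.443,-.162,.11])
c=cam('side');save(c,'pics/side7.png');P=pts(c)
c=cam('wrist');P=pts(c);z=c['z_map'];im=c['color']
k=(abs(P[...,2]-.076)<.012)&(P[...,0]>.41)&(P[...,0]<.472)&(P[...,1]<-.05)&(P[...,1]>-.27)&(z>0)
Q=P[k];print(len(Q),Q.min(0) if len(Q) else 0,Q.max(0) if len(Q) else 0)
a=cv2.imread('pics/side7.png')[200:400,200:467]
cv2.imwrite('pics/z7.png',np.hstack([cv2.resize(a,(400,300)),cv2.resize(im[:,:,::-1],(400,300))]))
```

```text
t 20.75 pos [ 0.4664 -0.157   0.2033] yawY 3.8 z [ 0.004 -0.002 -1.   ] F [-0.9 -0.6  1. ] open 0.325 ff 0.0 q [-0.53 -0.09  2.06 -0.    1.16 -0.6 ]
tool mm [ -3.2 -24.   93.2]
3016 [ 0.43407429 -0.2188712   0.07247153] [ 0.47198773 -0.10817774  0.08162856]
```

View pics/z7.png

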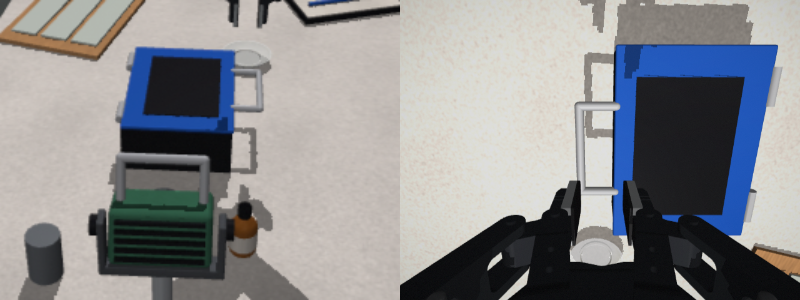

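The wrist panel shows the handle bar from (578,104) to (583,190), fully visible and left of the fingers. The side panel shows the lamp and bottle in place.

Run:
```python
from h import *
c=cam('wrist');P=pts(c);z=c['z_map']
k=(abs(P[...,2]-.076)<.012)&(P[...,0]>.41)&(P[...,0]<.472)&(P[...,1]<-.12)&(P[...,1]>-.205)&(z>0)
Q=P[k&(P[...,0]<.458)]
w=np.polyfit(Q[:,1],Q[:,0],1);r=Q[:,0]-np.polyval(w,Q[:,1])
print(len(Q),w,'x at -.1635',np.polyval(w,-.1635),'width',np.percentile(r,[2,98]),'ztop',np.percentile(Q[:,2],95))
a=np.radians(3.75);x=np.polyval(w,-.1635)
print('box centre from handle',x+.12*np.cos(a),-.1635+.12*np.sin(a))
go([x,-.1635,.069])
```

```text
1627 [-0.06992974  0.43108619] x at -.1635 0.44251969871413005 width [-0.00499966  0.00445248] ztop 0.08000830486823995
box centre from handle 0.5622627695027624 -0.15565162449238285
t 20.9 pos [ 0.4661 -0.1568  0.2028] yawY 3.77 z [ 0.003 -0.002 -1.   ] F [0.  0.3 0.5] open 0.322 ff 0.0 q [-0.53 -0.09  2.06 -0.    1.16 -0.6 ]
tool mm [ -4.8 -24.3 133.7]
```

step_arm([
  {"gripper":0.35,"x":-4.8,"y":-24,"z":0,"spin":0},
  {"gripper":0.35,"x":0,"y":0,"z":20,"spin":0},
  {"gripper":0.35,"x":0,"y":0,"z":30,"spin":0},
  {"gripper":0.35,"x":0,"y":0,"z":20,"spin":0},
  {"gripper":0.35,"x":0,"y":0,"z":8,"spin":0},
  {"gripper":0.35,"x":0,"y":0,"z":0,"spin":0},
  {"gripper":0.35,"x":0,"y":0,"z":0,"spin":0},
  {"gripper":0.35,"x":0,"y":0,"z":0,"spin":0},
  {"gripper":0.35,"x":0,"y":0,"z":0,"spin":0},
  {"gripper":0.35,"x":0,"y":0,"z":0,"spin":0},
])

```text
time: 21.9
eef_pos: [0.4419, -0.163, 0.1236]
tcp_rot: [0.684, 0.73, 0.0, 0.001]
contact_force: [0.1, -0.6, -0.3]
opening: 0.324
finger_force: 0.0
```

```bash
python3 -c "
from h import *
go([.4425,-.1635,.069])"
```

```text
t 21.9 pos [ 0.4419 -0.163   0.1236] yawY 3.73 z [ 0.001 -0.001 -1.   ] F [ 0.1 -0.6 -0.3] open 0.324 ff 0.0 q [-0.57 -0.03  2.16 -0.    1.   -0.63]
tool mm [-0.5  0.5 54.6]
```

step_arm([
  {"gripper":0.35,"x":-0.5,"y":0.5,"z":8,"spin":0},
  {"gripper":0.35,"x":0,"y":0,"z":15,"spin":0},
  {"gripper":0.35,"x":0,"y":0,"z":15,"spin":0},
  {"gripper":0.35,"x":0,"y":0,"z":11,"spin":0},
  {"gripper":0.35,"x":0,"y":0,"z":5.5,"spin":0},
  {"gripper":0.35,"x":0,"y":0,"z":0,"spin":0},
  {"gripper":0.6,"x":0,"y":0,"z":0,"spin":0},
  {"gripper":0.8,"x":0,"y":0,"z":0,"spin":0},
  {"gripper":1,"x":0,"y":0,"z":0,"spin":0},
  {"gripper":1,"x":0,"y":0,"z":0,"spin":0},
], force=40)

```text
time: 22.9
eef_pos: [0.4429, -0.1635, 0.0691]
tcp_rot: [0.684, 0.73, 0.0, 0.001]
contact_force: [2.1, -0.1, 0.5]
opening: 0.099
finger_force: 39.0
```

step_arm([
  {"gripper":1,"x":0,"y":0,"z":0,"spin":0},
  {"gripper":1,"x":0,"y":0,"z":0,"spin":0},
  {"gripper":1,"x":0,"y":0,"z":0,"spin":0},
  {"gripper":1,"x":0,"y":0,"z":0,"spin":0},
  {"gripper":1,"x":0,"y":0,"z":0,"spin":0},
  {"gripper":1,"x":0,"y":0,"z":0,"spin":0},
  {"gripper":1,"x":0,"y":0,"z":0,"spin":0},
  {"gripper":1,"x":0,"y":0,"z":0,"spin":0},
  {"gripper":1,"x":0,"y":0,"z":0,"spin":0},
  {"gripper":1,"x":0,"y":0,"z":0,"spin":0},
])

```text
time: 23.9
eef_pos: [0.4428, -0.1635, 0.0688]
tcp_rot: [0.684, 0.73, 0.0, 0.001]
contact_force: [4.8, 1.5, 1.2]
opening: 0.098
finger_force: 39.1
```

Run:
```python
from h import *
st()
def b(t): return np.array([-200*np.cos(t)-4*np.sin(t)*1.0, 200*np.sin(t)+4*np.cos(t)])  # box x rel hinge, z
N=20;p=b(0)
for i in range(1,N+1):
    q=b(np.radians(60)*i/N);d=q-p;print(i,'y',round(d[0],1),'z',round(-d[1],1),end=' | ');p=q
print(b(np.radians(60))-b(0))
```

```text
t 23.9 pos [ 0.4428 -0.1635  0.0688] yawY 3.71 z [ 0.002 -0.001 -1.   ] F [4.8 1.5 1.2] open 0.098 ff 39.1 q [-0.57  0.07  2.19  0.    0.88 -0.63]
1 y 0.1 z -10.5 | 2 y 0.6 z -10.4 | 3 y 1.2 z -10.4 | 4 y 1.7 z -10.3 | 5 y 2.2 z -10.1 | 6 y 2.8 z -10.0 | 7 y 3.3 z -9.8 | 8 y 3.8 z -9.6 | 9 y 4.3 z -9.4 | 10 y 4.8 z -9.1 | 11 y 5.3 z -8.8 | 12 y 5.8 z -8.5 | 13 y 6.2 z -8.2 | 14 y 6.6 z -7.8 | 15 y 7.1 z -7.5 | 16 y 7.5 z -7.1 | 17 y 7.8 z -6.6 | 18 y 8.2 z -6.2 | 19 y 8.5 z -5.8 | 20 y 8.8 z -5.3 | [ 96.53589838 171.20508076]
```

step_arm([
  {"gripper":1,"x":0,"y":0.5,"z":-10.5,"spin":0},
  {"gripper":1,"x":0,"y":1,"z":-10.4,"spin":0},
  {"gripper":1,"x":0,"y":1.6,"z":-10.4,"spin":0},
  {"gripper":1,"x":0,"y":2.1,"z":-10.3,"spin":0},
  {"gripper":1,"x":0,"y":2.6,"z":-10.1,"spin":0},
  {"gripper":1,"x":0,"y":3.2,"z":-10,"spin":0},
  {"gripper":1,"x":0,"y":3.7,"z":-9.8,"spin":0},
  {"gripper":1,"x":0,"y":4.2,"z":-9.6,"spin":0},
  {"gripper":1,"x":0,"y":4.7,"z":-9.4,"spin":0},
  {"gripper":1,"x":0,"y":5.2,"z":-9.1,"spin":0},
], force=45)

```text
time: 24.9
eef_pos: [0.4695, -0.1617, 0.1664]
tcp_rot: [0.684, 0.73, -0.002, -0.001]
contact_force: [2.6, -4.3, -6.1]
opening: 0.098
finger_force: 43.6
```

step_arm([
  {"gripper":1,"x":0,"y":5.6,"z":-8.8,"spin":0},
  {"gripper":1,"x":0,"y":6.1,"z":-8.5,"spin":0},
  {"gripper":1,"x":0,"y":6.5,"z":-8.2,"spin":0},
  {"gripper":1,"x":0,"y":6.9,"z":-7.8,"spin":0},
  {"gripper":1,"x":0,"y":7.4,"z":-7.5,"spin":0},
  {"gripper":1,"x":0,"y":7.8,"z":-7.1,"spin":0},
  {"gripper":1,"x":0,"y":8.1,"z":-6.6,"spin":0},
  {"gripper":1,"x":0,"y":8.4,"z":-6.2,"spin":0},
  {"gripper":1,"x":0,"y":8.7,"z":-5.8,"spin":0},
  {"gripper":1,"x":0,"y":9,"z":-5.3,"spin":0},
])

```text
time: 25.9
eef_pos: [0.5437, -0.1568, 0.2427]
tcp_rot: [0.684, 0.73, -0.003, -0.002]
contact_force: [-8.3, -2.8, 7.3]
opening: 0.098
finger_force: 43.9
```

step_arm([
  {"gripper":1,"x":0,"y":0,"z":0,"spin":0},
  {"gripper":1,"x":0,"y":0,"z":0,"spin":0},
  {"gripper":1,"x":0,"y":0,"z":0,"spin":0},
  {"gripper":1,"x":0,"y":0,"z":0,"spin":0},
  {"gripper":1,"x":0,"y":0,"z":0,"spin":0},
  {"gripper":1,"x":0,"y":0,"z":0,"spin":0},
  {"gripper":1,"x":0,"y":0,"z":0,"spin":0},
  {"gripper":1,"x":0,"y":0,"z":0,"spin":0},
  {"gripper":1,"x":0,"y":0,"z":0,"spin":0},
  {"gripper":1,"x":0,"y":0,"z":0,"spin":0},
])

```text
time: 26.9
eef_pos: [0.544, -0.1568, 0.2428]
tcp_rot: [0.684, 0.73, -0.002, -0.001]
contact_force: [-9.3, -2.2, 8.3]
opening: 0.093
finger_force: 45.0
```

```bash
python3 chk.py 8|grep -v plane;python3 pl.py top8 side8
python3 - <<'E'
from h import *
from pl import plane
s=get_state();p=np.array(s['eef_pos']);a=np.radians(3.8)
d=p-np.array([.4428,-.1635,.0688]);dx=d[0]*np.cos(a)+d[1]*np.sin(a)
print('moved',dx,d[2],'angle z',np.degrees(np.arcsin((d[2]+.004)/.20004)-.02),'angle atan',np.degrees(np.arctan2(d[2]+.004,.2-dx)+.02))
for f in ['top8','side8']:
    D=np.load(f+'.npz');P=D['P'];hsv=cv2.cvtColor(D['c'],cv2.COLOR_RGB2HSV)
    k=(hsv[...,0]>105)&(hsv[...,0]<130)&(hsv[...,1]>120)&(P[...,2]>.09)&(P[...,2]<.25)&(P[...,0]>.5)&(P[...,0]<.7)&(P[...,1]<0)&(P[...,1]>-.3)
    Q=P[k];print(f,len(Q))
    if len(Q)>100: n,q=plane(Q);print(n,len(q),'lid',np.degrees(np.arccos(n[2])))
x=[cv2.imread(f'pics/{f}8.png') for f in('top','side')]
cv2.imwrite('pics/z8.png',np.hstack([cv2.resize(i,(400,300)) for i in x]))
E
```

```text
t 26.9 pos [ 0.544  -0.1568  0.2428] yawY 3.76 z [-0.004 -0.001 -1.   ] F [-9.3 -2.2  8.3] open 0.093 ff 45.0 q [-0.46  0.05  1.85 -0.    1.25 -0.52]
top bar 411 [0.5299 0.2547 0.2663] -175.7007121167193 0.09170735918677736
side bar 495 [0.5311 0.2613 0.2623] -175.6149401134692 0.09297841805608192
top8 n [ 0.014 -0.269  0.963] 975 tilt_top 0.2721 dist 0.0307
side8 n [-0.074  0.957  0.279] 1059 tilt_top -1.2872 dist 0.0301
side8 n [ 0.019 -0.271  0.962] 853 tilt_top 0.2745 dist 0.0293
moved 0.1013905582271666 0.17402940250788534 angle z 61.723438459867744 angle atan 62.164104178562795
top8 261
[0.85527199 0.05678327 0.51505872] 258 lid 58.99861978288308
side8 779
[0.85425459 0.06304182 0.51601823] 673 lid 58.93446057752142
```

View pics/z8.png

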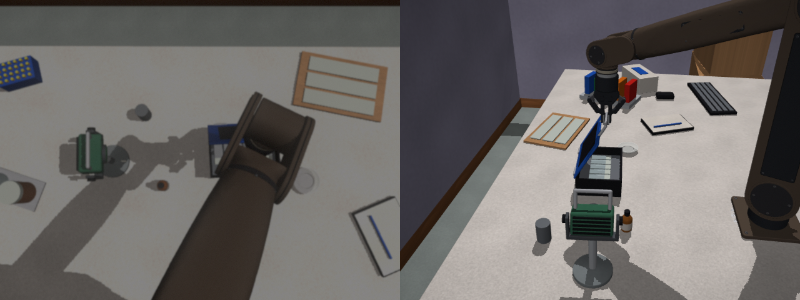

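The picture shows the lid open and still held, with the lamp and bystanders in place. The lid plane reads 59.0° in both views and the pad travel gives 59.3°, so I'll nudge it up about 0.9°.

step_arm([
  {"gripper":1,"x":0,"y":0.9,"z":-0.7,"spin":0},
  {"gripper":1,"x":0,"y":0.9,"z":-0.7,"spin":0},
  {"gripper":1,"x":0,"y":0.8,"z":-0.6,"spin":0},
  {"gripper":1,"x":0,"y":0,"z":0,"spin":0},
  {"gripper":1,"x":0,"y":0,"z":0,"spin":0},
  {"gripper":1,"x":0,"y":0,"z":0,"spin":0},
  {"gripper":1,"x":0,"y":0,"z":0,"spin":0},
  {"gripper":1,"x":0,"y":0,"z":0,"spin":0},
  {"gripper":1,"x":0,"y":0,"z":0,"spin":0},
  {"gripper":1,"x":0,"y":0,"z":0,"spin":0},
])

```text
time: 28.0
eef_pos: [0.5465, -0.1567, 0.2443]
tcp_rot: [0.684, 0.73, -0.002, -0.001]
contact_force: [-6.4, -1.2, 6.2]
opening: 0.092
finger_force: 44.7
```

```bash
python3 chk.py 9|grep -v plane;python3 pl.py top9 side9
python3 - <<'E'
from h import *
from pl import plane
s=get_state();print(s['eef_pos'],abs(s['dq']).max())
for f in ['top9','side9']:
    D=np.load(f+'.npz');P=D['P'];hsv=cv2.cvtColor(D['c'],cv2.COLOR_RGB2HSV)
    k=(hsv[...,0]>105)&(hsv[...,0]<130)&(hsv[...,1]>120)&(P[...,2]>.09)&(P[...,2]<.25)&(P[...,0]>.5)&(P[...,0]<.7)&(P[...,1]<0)&(P[...,1]>-.3)
    Q=P[k];n,q=plane(Q);print(f,len(q),'lid',np.degrees(np.arccos(n[2])))
E
```

```text
t 28.0 pos [ 0.5465 -0.1567  0.2443] yawY 3.75 z [-0.005 -0.001 -1.   ] F [-6.4 -1.2  6.2] open 0.092 ff 44.7 q [-0.46  0.06  1.84 -0.    1.25 -0.52]
top bar 413 [0.5298 0.2547 0.2662] -175.73947390203887 0.09172800378718274
side bar 494 [0.5311 0.2613 0.2625] -175.63514293342908 0.09285974024430099
top9 n [ 0.014 -0.262  0.965] 961 tilt_top 0.2656 dist 0.0305
side9 n [-0.083  0.952  0.296] 1058 tilt_top -1.2696 dist 0.0306
side9 n [ 0.018 -0.264  0.964] 853 tilt_top 0.2672 dist 0.0293
[ 0.54645639 -0.15667351  0.24424924] 0.0018537427330476584
top9 216 lid 59.88865569332594
side9 651 lid 59.857419570427716
```

The lid is at 59.9° and steady, the grip is firm and the lamp is still aimed.

```bash
python3 -c "
from plant import *
print(sign_off())"
```

```text
the job is handed in; nothing more can be done
None
```

I aimed the lamp at the middle of the box's mouth (tilt about 0.27 rad) and let it go, then lifted the lid to about 59.9° by camera and handed in at about 28 s, still holding the handle; I did not touch the bottle, case or dish.

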